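Tip the sauce cups into the square pan

TASK

Lift the steel tray by its black arch handle, carry the two lidded sauce cups on it over to the square steel pan (not the round bowl) and tip the tray so that both cups slide off its open end into the pan. Do not take hold of the cups themselves. Then set the empty tray back down level on the counter and let go, with the pan still standing flat on the counter.

Things in the scene. Friction and masses are not known exactly. Their poses are not given: they have to be found in the camera images.
- tray: Loose steel tray, 130 (x) x 190 (y) mm, 0.3 kg, floor 4 thick, walls 22 high, open without lip at its +y end, which faces world +y within 20 deg. Across the middle a fixed arch: 4 mm posts at x = +-63, black grip bar along x at y = 0, 122 long, 16 thick (y), z 88 to 112, clear below: pinch its middle from above, closing along y. Origin: centre of underside, z up.
- cup1: Closed rigid sauce cup, black with white lid, 50 g, standing on the tray's -x half, behind or near the arch on the walled side. 47 mm across the lid, 36 mm across the foot, 31 mm high. Origin: centre of the underside, z up through the lid. Smooth: it starts to slide when the tray leans 15 to 23 degrees.
- cup2: The second sauce cup, same as cup1, standing on the tray's +x half.
- pan: Loose square open steel pan, 172 mm square, 65 high, 3 mm walls and floor, 0.8 kg, flat rim at the top 198 mm square. Origin: centre of underside, axes along its sides, z up. On the robot's left; next to it, nearer or farther, a round steel bowl (170 across, 55 high) that is not to be used. Tumbler (140 high) and pager dock (115 high) stand beyond the tray at x > 0.75 m.

How it is judged (in metres and radians):
On the way, in this order (a step that is already met when the one before it is completed fails the run):
1. the tray is lifted clear of the counter with both cups standing on it (height (world z) of tray above 0.03 m and x of cup1 in the frame of tray between -0.065 and 0.065 m and y of cup1 in the frame of tray between -0.1 and 0.1 m and z of cup1 in the frame of tray between -0.005 and 0.03 m and x of cup2 in the frame of tray between -0.065 and 0.065 m and y of cup2 in the frame of tray between -0.1 and 0.1 m and z of cup2 in the frame of tray between -0.005 and 0.03 m), for 0.2 s.
2. the tray, off the counter, is tipped by more than 11 degrees beside or over the pan (angle between tray's own z axis and vertical above 0.2 rad and height (world z) of tray above 0.03 m and horizontal distance between tray and pan below 0.25 m), for 0.1 s.
3. both cups lie in the square pan (x of cup1 in the frame of pan between -0.086 and 0.086 m and y of cup1 in the frame of pan between -0.086 and 0.086 m and z of cup1 in the frame of pan between 0 and 0.055 m and x of cup2 in the frame of pan between -0.086 and 0.086 m and y of cup2 in the frame of pan between -0.086 and 0.086 m and z of cup2 in the frame of pan between 0 and 0.055 m), for 0.1 s.
At the end, for the whole second after the job is handed in: Both cups lie inside the square pan (origins within 86 mm of its centre along its x and y, under 55 mm above its underside); the tray is level within 6 degrees and the pan too, both standing on the counter (less than 12 mm up); all at rest (under 30 mm/s) (all of step 3 and height (world z) of each of tray, pan below 0.012 m and angle between each of tray, pan's own z axis and vertical below 0.1 rad and linear speed of each of cup1, cup2, tray, pan below 0.03 m/s); the robot touches nothing.
It fails at once if the fingers take hold of or push a cup (more than 2 N) (contact force between the fingers and cup1 above 2 N or contact force between the fingers and cup2 above 2 N).
It also fails if it takes over 48 s, if anything falls off the work surface, if the arm or the gripper's body presses on something with over 40 N, if the wrist force passes 120 N, or if a joint passes its speed limit or range.

ROBOT

A 6-joint arm with a two-finger parallel gripper is mounted at the origin on the work surface. World frame = base frame: x ahead of the robot, y to its left, z up, the work surface at z = 0. Lengths are in mm, angles in rad, forces in N, time in s.
With the tool pointing down it reaches from about 200 to 875 mm from the base axis. Payload 3.4 kg.
Tool frame: the origin (TCP) lies midway between the tips of the shut fingers; the grasp point (between the pads) lies 19 mm behind it; z points along the fingers, y is the line along which they close (so a half turn about z gives the same grasp; the last joint's range is limited). The gripper opens to 94 mm and grips with 3 to 60 N. Pads are 16 mm wide; open, the fingers measure 119 mm over their backs; the gripper's body (75 mm by 177 mm) begins 78 mm behind the grasp point.
Start: joints at [-1.356, 0.276, 1.505, -0, 1.361, -0.121], TCP at [189.477, -542.922, 205.493] pointing down, gripper open.
Joint ranges: [-2.89, 2.89], [-0.75, 2.08], [0.22, 2.7], [-1.18, 4.32], [0.11, 2.71], [-2.7, 2.7]. Speed limits (rad/s): [2.57, 2.57, 3.14, 3.14, 3.14, 3.14].

INTERFACE

Orientations are given as [roll, pitch, yaw] about the fixed x, y, z axes, in that order (R = Rz(yaw) Ry(pitch) Rx(roll)).
In Python, from bench import env gives the robot as it stands.
- The arm moves only by the shell command python3 -m pendant 'ROWS' [OPENING] [FORCE]. ROWS is a JSON object of lists of equal length, an entry for each row: "dp": the shift along the tool's x, y, z in m, a list of three; "spin": the turn about the tool's z in rad. In form: {"dp": [[dx, dy, dz], ...], "spin": [spin, ...]}. A call has 1 to 10 rows; each row is the pose to reach, as a shift and turn from the pose commanded when the call began, along the tool's axes at that moment; what a row does not reach only later rows make up. A row lasts 1/8 s, in which the tool goes at most 62.5 mm and 10.7 degrees, less where a joint would pass 70% of its speed; a pose out of reach is approached as far as the arm can. A call with a gripper value outside its range is refused whole. OPENING is the closure, from 0 (fully open) to 1 (shut), set as the call begins (- or left out, the last holds). The fingers move at their own pace and stop on an object; FORCE is the grip in N (left out, the last holds). Time passes only in rows, so rows that repeat a pose let the fingers close. It gives the time, the measured TCP pose, the force, the opening and the grip force at its end, in the units of the state.
- env.get_obs(): the state, without advancing time (a new reading comes with each control period).
- env.grab_frame(name): name is "scene" or "top"; returns the picture (384x512x3 uint8, red, green, blue); there is no depth.
- env.camera_info(name): a dict with "fx", "fy", "cx", "cy" (pixels), "k1" (the pictures are not rectified: a ray, as slopes to the right and down, at radius r is drawn at 1 + k1 r^2 times it, then the intrinsics apply), "origin" and "rotation" of the camera in the world. Camera axes: x right, y down, z forward; pixel columns grow to the right and rows downward; lengths in mm; the calibration is good to about 2 mm. A picture is of the moment at which its call begins. camera_info takes no time and is no camera call.
- env.sign_off(): hands the job in; it is judged then, once.
The state is a dict: "time": time; "q": joint angles; "dq": joint speeds; "tau": joint torques, N m; "position": TCP position; "ee_rot": TCP orientation; "ft_force": force on the tool from outside, world axes, zero at the start; "ft_torque": the same for the moment, N m; "opening": opening from 0.0 (shut) to 1.0 (fully open); "finger_force": force on a finger pad.
Only numpy, scipy, OpenCV 4.12 (cv2) and the standard library are available. Lean on these libraries where they do the work, as an engineer would, in place of code of your own. Each camera call takes 0.05 s, during which the arm holds its last target. There are 200 camera calls.

## Working session

There is one attempt and no reset: what is moved stays moved. The work goes in short steps, Python scripts to look and compute and a shell command to move; the robot and the scene stay as the last step left them, time stands still between calls to the robot, and variables do not carry over. Pictures are saved under pics/ and viewed, at most 13 in all, crops included, and the job is handed in when it is done.

```bash
mkdir -p pics; cat > h.py <<'E'
import numpy as np, cv2
from bench import env
from scipy.spatial.transform import Rotation as Ro
def snap(n,f):
    im=env.grab_frame(n); cv2.imwrite('pics/'+f,im[:,:,::-1]); return im
def ray(n,u,v):
    c=env.camera_info(n); d=np.array([(u-c['cx'])/c['fx'],(v-c['cy'])/c['fy']]); s=d.copy()
    for _ in range(20): s=d/(1+c['k1']*(s@s))
    return np.array(c['origin']),np.array(c['rotation'])@np.array([s[0],s[1],1.])
def onz(n,u,v,z):
    o,d=ray(n,u,v); return o+d*(z-o[2])/d[2]
E
python3 - <<'E'
from h import *
snap('scene','s0.png'); snap('top','t0.png')
for n in('scene','top'): print(env.camera_info(n))
print(env.get_obs())
E
```

```text
{'fx': 349.3426222262983, 'fy': 349.3426222262983, 'cx': 250.66444004848682, 'cy': 193.47915744841896, 'k1': -0.07180782124617668, 'origin': array([ 937.60240945, -422.51545794,  512.01876008]), 'rotation': array([-2.28605295,  0.01813324,  0.73820172])}
{'fx': 465.19538279340645, 'fy': 465.19538279340645, 'cx': 249.38029393953593, 'cy': 189.03729279237606, 'k1': -0.19264607510232593, 'origin': array([ 415.04622186,  -27.93196214, 1067.12191984]), 'rotation': array([-3.01659006e+00,  2.51368273e-03, -1.59933550e+00])}
{'time': 0.1, 'q': array([-1.35599412e+00,  2.76533349e-01,  1.50598942e+00, -2.73223130e-05,
        1.36067323e+00, -1.21019854e-01]), 'dq': array([-0.00108791, -0.00213009, -0.00053783, -0.00028552,  0.00073309,
       -0.00106275]), 'tau': array([ 8.80399912e-04, -4.05457699e+01, -2.37779242e+01,  7.02742324e-02,
        2.99495284e-02, -4.09319034e-05]), 'position': array([ 189.35673853, -542.40305157,  204.69713569]), 'ee_rot': array([-3.13999780e+00, -1.67047388e-04,  3.35827649e-01]), 'ft_force': array([ 0.16262144,  0.29377627, -0.1140719 ]), 'ft_torque': array([-0.00560246,  0.04587145,  0.03062826]), 'finger_force': 0.0, 'opening': 1.0006696339486743}
```

View pics/s0.png

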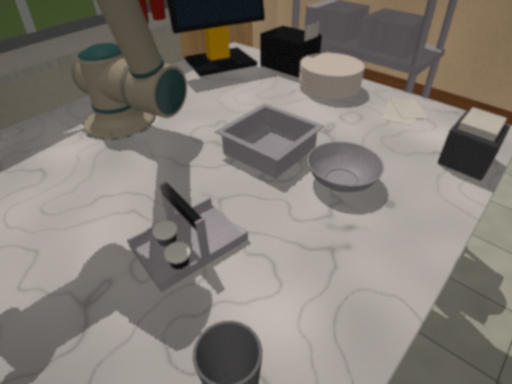

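View pics/t0.png

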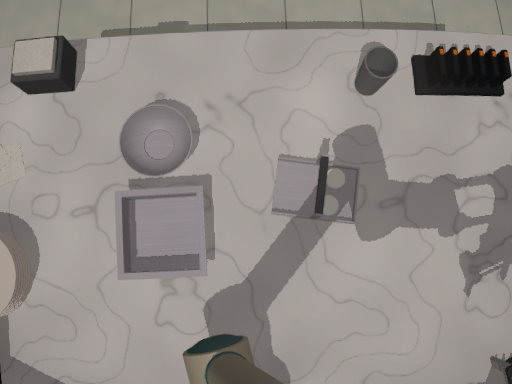

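```bash
python3 -m pendant --help 2>&1 | head -30
```

```text
invalid input: not JSON, or not a number
```

The scene view shows the tray at about (190,240), with the arch, two white lids and the pan behind it. In the top view, the bar runs (324,157)–(321,213) with the lids at (335,178) and (330,205). The pan rim spans (116–207, 185–279) and the bowl is at (156,140), farther from the robot. I'll refine these with masks.

```bash
cat >> h.py <<'E'
def fix():
    pass
_o=env.camera_info
class C: pass
def ray(n,u,v):
    c=env.camera_info(n); d=np.array([(u-c['cx'])/c['fx'],(v-c['cy'])/c['fy']]); s=d.copy()
    for _ in range(20): s=d/(1+c['k1']*(s@s))
    return np.array(c['origin']),Ro.from_euler('xyz',c['rotation']).apply([s[0],s[1],1.])
def boxof(m):
    k,l,st,ce=cv2.connectedComponentsWithStats(m.astype(np.uint8)); i=1+np.argmax(st[1:,4])
    ys,xs=np.where(l==i); return cv2.minAreaRect(np.c_[xs,ys].astype(np.float32)),st[i,4]
E
python3 - <<'E'
from h import *
im=cv2.imread('pics/t0.png'); g=im.max(2)
m=np.zeros(g.shape,bool); m[150:220,310:333]=g[150:220,310:333]<45
r,a=boxof(m); P=cv2.boxPoints(r); print('bar',r,a)
W=np.array([onz('top',*p,112) for p in P]); print(W.round(0)[:,:2], W.mean(0).round(1))
for n,c in dict(tA=(278,155),tB=(358,166),tC=(355,222),tD=(272,213)).items(): print(n,onz('top',*c,20).round(0))
for c in((335,178),(330,205)): print('lid',onz('top',*c,35).round(0))
Q=[onz('top',*c,65) for c in((116,187),(203,185),(207,275),(119,279))]
print('pan',np.round(Q,0),np.mean(Q,0).round(0),[round(np.linalg.norm(Q[i]-Q[i-1])) for i in range(4)])
print('bowl',onz('top',156,140,55).round(0))
s=cv2.imread('pics/s0.png').max(2); m=np.zeros(s.shape,bool); m[175:230,150:205]=s[175:230,150:205]<50
r,a=boxof(m);print(r,a)
for c in ((168,186),(195,222)): print('scene bar',onz('scene',*c,112).round(0))
E
```

```text
Traceback (most recent call last):
  File "h.py", line 21, in boxof
    k,l,st,ce=cv2.connectedComponentsWithStats(m.astype(np.uint8)); i=1+np.argmax(st[1:,4])
                                                                        ~~~~~~~~~^^^^^^^^^^
ValueError: attempt to get argmax of an empty sequence
```

```bash
sed -i '/^def fix/,/^class C/d' h.py; python3 - <<'E'
from h import *
im=cv2.imread('pics/t0.png'); g=im.max(2); print(g[185,308:345:2])
m=np.zeros(g.shape,bool); m[150:220,310:333]=g[150:220,310:333]<g[150:220,310:333].min()+25
r,a=boxof(m); P=cv2.boxPoints(r); print('bar',r,a)
W=np.array([onz('top',*p,112) for p in P]); print(W.round(0)[:,:2], W.mean(0).round(1))
for n,c in dict(tA=(278,155),tB=(358,166),tC=(355,222),tD=(272,213)).items(): print(n,onz('top',*c,20).round(0))
for c in((335,178),(330,205)): print('lid',onz('top',*c,35).round(0))
Q=[onz('top',*c,65) for c in((116,187),(203,185),(207,275),(119,279))]
print('pan',np.round(Q,0),np.mean(Q,0).round(0),[round(np.linalg.norm(Q[i]-Q[i-1])) for i in range(4)])
print('bowl',onz('top',156,140,55).round(0))
for c in ((168,186),(195,222)): print('scene bar',onz('scene',*c,112).round(0))
E
```

```text
[145 145 145 145 118  49  53  53  52  87 120 132 134 134 134 133 131 117
 102]
bar ((321.219482421875, 185.02439880371094), (7.951070308685303, 56.982669830322266), 6.340191841125488) 450
[[ 482. -161.]
 [ 600. -180.]
 [ 598. -197.]
 [ 479. -177.]] [ 539.7 -178.8  112. ]
tA [623. -97.  20.]
tB [ 593. -281.   20.]
tC [ 464. -267.   20.]
tD [491. -79.  20.]
lid [ 564. -223.   35.]
lid [ 504. -208.   35.]
pan [[554. 266.  65.]
 [553.  72.  65.]
 [358.  67.  65.]
 [352. 260.  65.]] [454. 166.  65.] [202, 194, 195, 193]
bowl [659. 177.  55.]
scene bar [ 496. -170.  112.]
scene bar [ 602. -197.  112.]
```

```bash
python3 -m pendant '{"dp":[[0.03,-0.015,0],[0.08,-0.04,0],[0.13,-0.065,0],[0.18,-0.09,0],[0.235,-0.118,0],[0.29,-0.146,0],[0.345,-0.174,0],[0.4,-0.201,0],[0.44,-0.221,0],[0.451,-0.227,0]],"spin":[0.05,0.1,0.15,0.2,0.25,0.3,0.35,0.4,0.45,0.5]}' 0 25; python3 - <<'E'
from h import *
o=env.get_obs();print(o['position'],o['ee_rot'])
E
```

```text
time: 1.35
position: [542.0, -177.5, 204.8]
ee_rot: [-3.141, 0.001, -0.162]
ft_force: [-0.2, 0.1, 0.9]
opening: 0.995
finger_force: 0.0
[ 541.95335414 -177.46373479  204.77674452] [-3.14068589e+00  6.20401633e-04 -1.62408702e-01]
```

```bash
python3 -m pendant '{"dp":[[0,0,0.03],[0,0,0.07],[0,0,0.1],[0,0,0.118],[0,0,0.124],[0,0,0.124]],"spin":[0,0,0,0,0,0]}' 0 25; python3 -m pendant '{"dp":[[0,0,0],[0,0,0],[0,0,0],[0,0,0],[0,0,0],[0,0,0]],"spin":[0,0,0,0,0,0]}' 1 30; python3 - <<'E'
from h import *
a=snap('scene','s1.png'); b=snap('top','t1.png'); cv2.imwrite('pics/m1.png',np.hstack([cv2.resize(a[150:310,80:300],(440,320)),cv2.resize(b[130:240,240:420],(360,320))[:,:]])[:,:,::-1])
E
```

```text
time: 2.1
position: [540.4, -180.0, 81.3]
ee_rot: [-3.142, 0.0, -0.164]
ft_force: [-0.2, -0.1, 0.1]
opening: 0.998
finger_force: 0.0
time: 2.85
position: [540.5, -180.0, 81.5]
ee_rot: [3.142, -0.0, -0.164]
ft_force: [0.3, -0.2, -0.1]
opening: 0.4
finger_force: 0.0
```

View pics/m1.png

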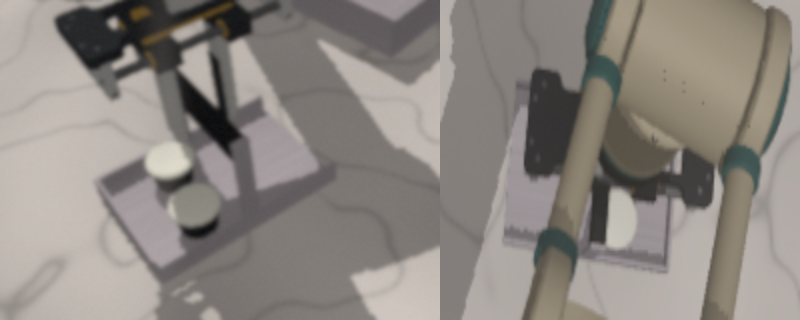

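The composite shows the fingers straddling the bar at around (210,90) in its left half. They are still closing, and both cups stand untouched on the walled side.

```bash
python3 -m pendant '{"dp":[[0,0,0],[0,0,0],[0,0,0],[0,0,0],[0,0,0]],"spin":[0,0,0,0,0]}' 1 30; python3 -m pendant '{"dp":[[0,0,-0.005],[0,0,-0.018],[0,0,-0.035],[0,0,-0.055],[0,0,-0.075],[0,0,-0.095],[0,0,-0.112],[0,0,-0.12],[0,0,-0.12],[0,0,-0.12]],"spin":[0,0,0,0,0,0,0,0,0,0]}' 1 30
```

```text
time: 3.58
position: [540.5, -180.1, 81.4]
ee_rot: [3.141, -0.0, -0.164]
ft_force: [0.7, -1.6, -0.9]
opening: 0.162
finger_force: 30.0
time: 4.82
position: [539.9, -179.7, 200.8]
ee_rot: [-3.141, 0.001, -0.164]
ft_force: [-0.2, -0.9, -3.4]
opening: 0.17
finger_force: 30.0
```

```bash
python3 -m pendant '{"dp":[[-0.003,-0.007,0],[-0.012,-0.026,0],[-0.025,-0.055,0],[-0.043,-0.093,0],[-0.063,-0.136,0],[-0.083,-0.18,0],[-0.1,-0.218,0],[-0.117,-0.252,0],[-0.128,-0.277,0],[-0.134,-0.29,0]],"spin":[-0.005,-0.016,-0.034,-0.058,-0.085,-0.112,-0.135,-0.157,-0.172,-0.18]}' 1 30;python3 -m pendant '{"dp":[[0,0,0],[0,0,0],[0,0,0]],"spin":[0,0,0]}'; python3 - <<'E'
from h import *
a=snap('scene','s2.png'); b=snap('top','t2.png'); cv2.imwrite('pics/m2.png',np.hstack([cv2.resize(a[50:210,170:390],(440,320)),cv2.resize(b[130:300,100:290],(360,320))[:,:]])[:,:,::-1])
E
```

```text
time: 6.08
position: [454.0, 130.0, 201.5]
ee_rot: [-3.141, 0.001, 0.019]
ft_force: [0.1, -1.0, -3.3]
opening: 0.169
finger_force: 30.0
time: 6.45
position: [456.0, 127.2, 201.4]
ee_rot: [3.141, -0.0, 0.014]
ft_force: [-0.2, 0.4, -3.4]
opening: 0.169
finger_force: 30.0
```

View pics/m2.png

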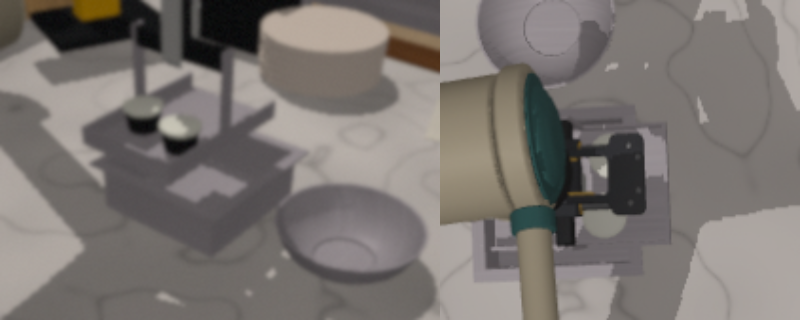

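```bash
python3 -m pendant '{"dp":[[0,0,0.005],[0,0,0.015],[0,0,0.028],[0,0,0.04],[0,0,0.047],[0,0,0.05],[0,0,0.05]],"spin":[0,0,0,0,0,0,0]}' 1 20;python3 -m pendant '{"dp":[[0,0,0.002],[0,0,0.004],[0,-0.003,0.007],[0,-0.008,0.010],[0,-0.012,0.012],[0,-0.017,0.015],[0,-0.017,0.015]],"spin":[0,0,0,0,0,0,0]}' 1 10; python3 - <<'E'
from h import *
a=snap('scene','s3.png'); cv2.imwrite('pics/m3.png',cv2.resize(a[30:210,150:390],(800,600))[:,:,::-1])
E
```

```text
time: 7.42
position: [455.8, 128.1, 151.4]
ee_rot: [3.142, -0.0, 0.016]
ft_force: [-0.6, -0.6, -3.0]
opening: 0.168
finger_force: 20.0
time: 8.3
position: [455.7, 145.3, 136.2]
ee_rot: [3.141, -0.0, 0.016]
ft_force: [0.4, -0.5, 0.8]
opening: 0.2
finger_force: 10.0
```

View pics/m3.png

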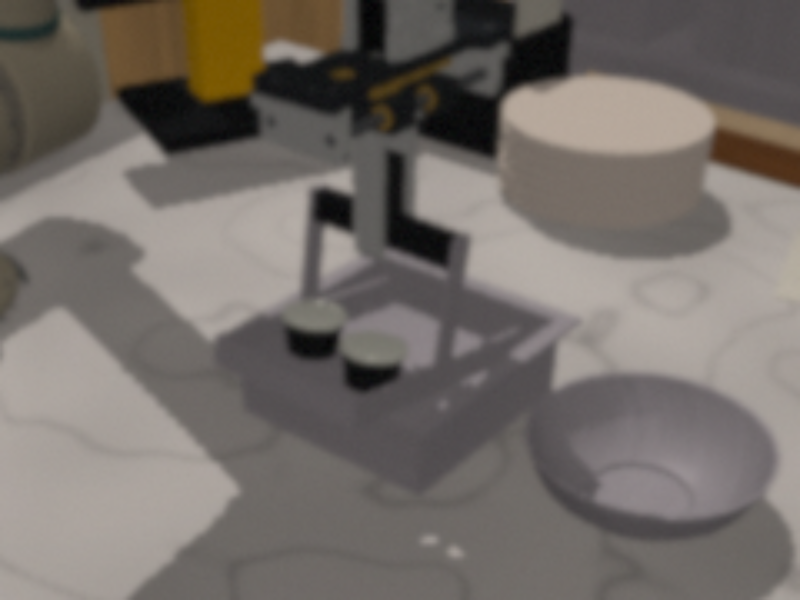

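The picture shows the tray resting on the near pan rim and beginning to lean into the pan, with both cups still standing on it at (315,325) and (372,360). The fingers' opening also works as a tilt gauge: 0.20 means about 8°. I'll continue.

```bash
python3 -m pendant '{"dp":[[0,-0.003,0.003],[0,-0.006,0.006],[0,-0.009,0.009],[0,-0.012,0.012],[0,-0.012,0.014],[0,-0.012,0.014]],"spin":[0,0,0,0,0,0]}' 1 10; python3 - <<'E'
from h import *
a=snap('scene','s4.png'); cv2.imwrite('pics/m4.png',cv2.resize(a[30:210,150:390],(640,480))[:,:,::-1])
E
```

```text
time: 9.1
position: [455.4, 159.5, 122.9]
ee_rot: [-3.137, -0.001, 0.015]
ft_force: [-0.8, 7.4, 6.0]
opening: 0.233
finger_force: 10.0
```

View pics/m4.png

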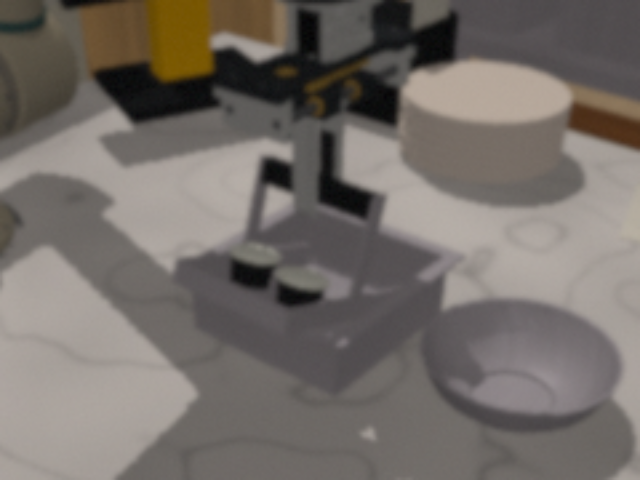

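```bash
python3 -m pendant '{"dp":[[0,0,0],[0,0,0]],"spin":[0,0]}' 1 10;python3 -m pendant '{"dp":[[0,0,0.003],[0,0,0.006],[0,0,0.008],[0,0,0.008]],"spin":[0,0,0,0]}' 1 10; python3 - <<'E'
from h import *
a=snap('scene','s5.png'); cv2.imwrite('pics/m5.png',cv2.resize(a[30:210,150:390],(640,480))[:,:,::-1])
E
```

```text
time: 9.4
position: [455.5, 159.4, 123.0]
ee_rot: [-3.137, -0.001, 0.015]
ft_force: [-1.7, 6.5, 5.5]
opening: 0.235
finger_force: 10.0
time: 9.9
position: [455.8, 161.5, 115.8]
ee_rot: [-3.133, -0.002, 0.014]
ft_force: [-2.4, 11.6, 10.8]
opening: 0.249
finger_force: 10.0
```

View pics/m5.png

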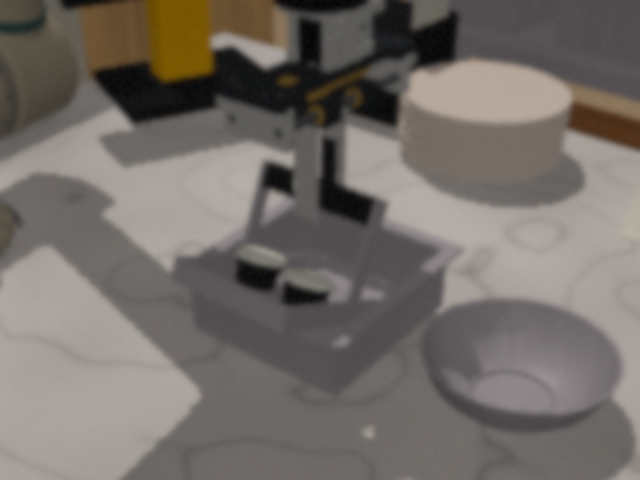

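```bash
python3 -m pendant '{"dp":[[0,-0.003,0.001],[0,-0.006,0.003],[0,-0.008,0.005],[0,-0.008,0.005],[0,-0.008,0.005]],"spin":[0,0,0,0,0]}' 1 10; python3 - <<'E'
from h import *
a=snap('scene','s6.png'); cv2.imwrite('pics/m6.png',cv2.resize(a[30:210,150:390],(640,480))[:,:,::-1])
E
```

```text
time: 10.58
position: [455.6, 168.8, 110.5]
ee_rot: [-3.134, -0.002, 0.014]
ft_force: [-1.6, 10.2, 8.9]
opening: 0.255
finger_force: 10.0
```

View pics/m6.png

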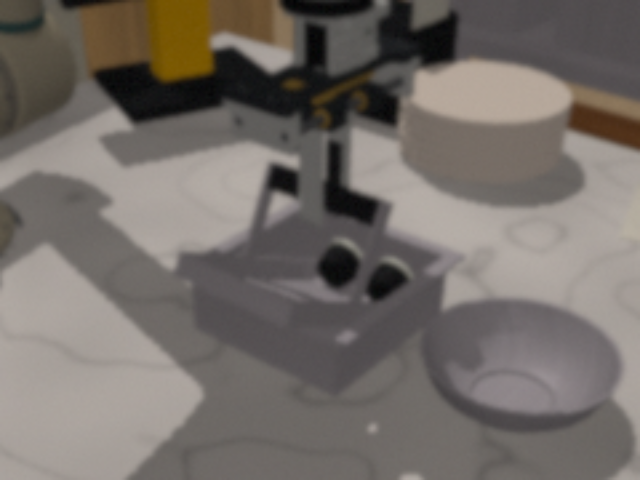

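Both cups have slid down and tumbled onto the pan's far side, at (340,265) and (388,278). I'll draw the tray back along its slope, out from under them.

```bash
python3 -m pendant '{"dp":[[0,0.004,-0.001],[0,0.010,-0.003],[0,0.017,-0.006],[0,0.024,-0.009],[0,0.031,-0.012],[0,0.038,-0.015],[0,0.045,-0.018],[0,0.045,-0.018]],"spin":[0,0,0,0,0,0,0,0]}' 1 10; python3 - <<'E'
from h import *
a=snap('scene','s7.png'); cv2.imwrite('pics/m7.png',cv2.resize(a[30:210,150:390],(640,480))[:,:,::-1])
E
```

```text
time: 11.62
position: [458.0, 122.3, 129.5]
ee_rot: [-3.137, -0.006, 0.014]
ft_force: [-0.7, 7.5, 11.9]
opening: 0.183
finger_force: 10.0
```

View pics/m7.png

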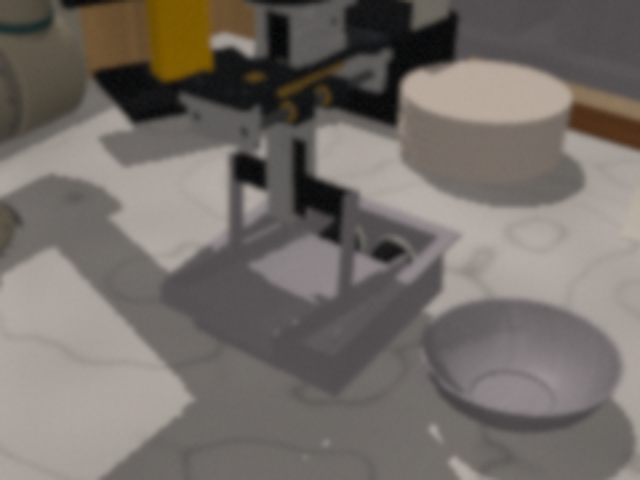

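The tray is nearly level again and the cups lie beyond it in the pan, near (390,250). The bar has crept up in the fingers, so I'll firm the grip and lift straight up.

```bash
python3 -m pendant '{"dp":[[0,0,0],[0,0,0],[0,0,-0.006],[0,0,-0.02],[0,0,-0.04],[0,0,-0.06],[0,0,-0.08],[0,0,-0.09],[0,0,-0.09]],"spin":[0,0,0,0,0,0,0,0,0]}' 1 40; python3 - <<'E'
from h import *
a=snap('scene','s8.png'); b=snap('top','t8.png'); cv2.imwrite('pics/m8.png',np.hstack([cv2.resize(a[30:210,150:390],(400,300)),cv2.resize(b[130:300,100:290],(400,358))[:300]])[:,:,::-1])
E
```

```text
time: 12.8
position: [456.0, 119.8, 217.5]
ee_rot: [3.141, -0.0, 0.016]
ft_force: [-0.5, 0.2, -3.4]
opening: 0.171
finger_force: 40.0
```

View pics/m8.png

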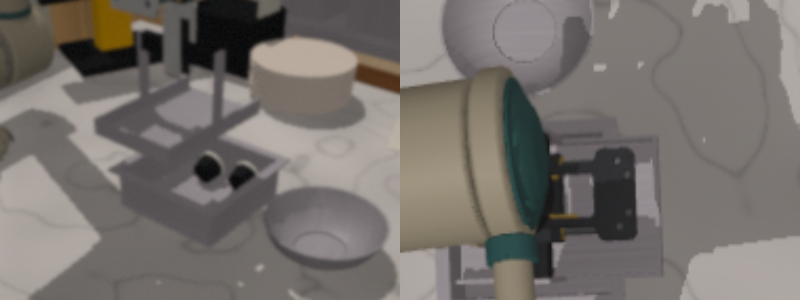

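The tray is lifted and level, with both cups in the pan at (208,168) and (242,178) in the left half. I'll carry the tray back and set it down.

```bash
python3 -m pendant '{"dp":[[0,0.015,0],[0,0.045,0],[0,0.085,0],[0,0.13,0],[0,0.175,0],[0,0.22,0],[0,0.25,0],[0,0.265,0],[0,0.27,0],[0,0.27,0]],"spin":[0,0,0,0,0,0,0,0,0,0]}' 1 40; python3 -m pendant '{"dp":[[0,0,0.02],[0,0,0.05],[0,0,0.085],[0,0,0.11],[0,0,0.125],[0,0,0.133],[0,0,0.135],[0,0,0.135]],"spin":[0,0,0,0,0,0,0,0]}' 1 40;  python3 -m pendant '{"dp":[[0,0,0.004],[0,0,0.008],[0,0,0.011],[0,0,0.013],[0,0,0.013]],"spin":[0,0,0,0,0]}' 1 40
```

```text
time: 14.15
position: [459.9, -149.4, 217.3]
ee_rot: [-3.141, 0.0, 0.016]
ft_force: [0.6, 0.1, -2.2]
opening: 0.164
finger_force: 40.0
time: 15.15
position: [460.6, -149.9, 83.0]
ee_rot: [3.141, -0.001, 0.016]
ft_force: [-0.3, -0.0, -2.2]
opening: 0.167
finger_force: 40.0
time: 15.78
position: [460.0, -150.0, 69.3]
ee_rot: [-3.142, 0.0, 0.016]
ft_force: [-0.1, 0.7, -3.2]
opening: 0.167
finger_force: 40.0
```

```bash
python3 -m pendant '{"dp":[[0,0,0.001],[0,0,0.002],[0,0,0.003],[0,0,0.003]],"spin":[0,0,0,0]}'; python3 -m pendant '{"dp":[[0,0,0.001],[0,0,0.002],[0,0,0.003],[0,0,0.003]],"spin":[0,0,0,0]}';  python3 -m pendant '{"dp":[[0,0,0.001],[0,0,0.002],[0,0,0.002]],"spin":[0,0,0]}'
```

```text
time: 16.27
position: [460.2, -150.2, 66.8]
ee_rot: [3.141, -0.0, 0.016]
ft_force: [-0.6, -0.3, 0.4]
opening: 0.168
finger_force: 40.0
time: 16.77
position: [459.9, -150.3, 66.4]
ee_rot: [3.14, -0.001, 0.016]
ft_force: [-7.0, -0.0, 21.5]
opening: 0.172
finger_force: 40.0
time: 17.15
position: [460.0, -150.4, 66.3]
ee_rot: [3.14, -0.002, 0.017]
ft_force: [-11.2, 2.2, 36.0]
opening: 0.168
finger_force: 40.0
```

Contact came at TCP z of about 66.5. I'll back off the press, open, and withdraw.

```bash
python3 -m pendant '{"dp":[[0,0,-0.002],[0,0,-0.0045],[0,0,-0.0045]],"spin":[0,0,0]}'; python3 -m pendant '{"dp":[[0,0,0],[0,0,0],[0,0,0],[0,0,0],[0,0,0],[0,0,0],[0,0,0],[0,0,0],[0,0,0],[0,0,0]],"spin":[0,0,0,0,0,0,0,0,0,0]}' 0 10; python3 -m pendant '{"dp":[[0,0,-0.01],[0,0,-0.03],[0,0,-0.06],[0,0,-0.1],[0,0,-0.14],[0,-0.0,-0.16],[-0.04,0.05,-0.16],[-0.08,0.1,-0.16],[-0.11,0.15,-0.16],[-0.11,0.15,-0.16]],"spin":[0,0,0,0,0,0,0,0,0,0]}' 0; python3 - <<'E'
from h import *
a=snap('scene','s9.png'); b=snap('top','t9.png'); cv2.imwrite('pics/m9.png',np.hstack([cv2.resize(a,(400,300)),cv2.resize(b,(400,300))])[:,:,::-1])
E
```

```text
time: 17.52
position: [460.2, -150.0, 66.4]
ee_rot: [3.141, -0.001, 0.016]
ft_force: [-2.6, 0.3, 5.8]
opening: 0.168
finger_force: 40.0
time: 18.77
position: [460.1, -149.9, 66.0]
ee_rot: [3.142, -0.0, 0.016]
ft_force: [-0.2, -0.8, 0.5]
opening: 1.001
finger_force: 0.0
time: 20.02
position: [350.5, -305.1, 226.7]
ee_rot: [3.139, -0.0, 0.009]
ft_force: [-0.2, 0.3, 0.2]
opening: 1.003
finger_force: 0.0
```

View pics/m9.png

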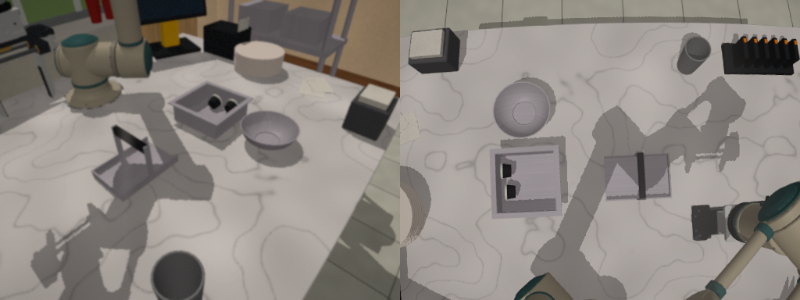

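The final views show both cups in the square pan at (508,170) and (511,190). The tray stands level and empty at (638,177), and the arm is clear.

```bash
python3 -m pendant '{"dp":[[0,0,0],[0,0,0],[0,0,0],[0,0,0]],"spin":[0,0,0,0]}' 0 >/dev/null; python3 -c "
from bench import env
print(env.sign_off())"
```

```text
the job is handed in; nothing more can be done
None
```

The job is handed in: in the last pictures both cups lie in the square pan, which is flat on the counter, and the empty tray stands level and released; sign-off gave no verdict.

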